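# Work the L-bracket out of the drive guard

## Robot

A 6-joint arm with a two-finger parallel gripper is mounted at the origin on a cart in front of the work surface, level with it; the furniture and walls round the work are solid. World frame = base frame: x ahead of the robot, y to its left, z up, the work surface at z = 0. Lengths are in m, angles in rad, forces in N, time in s.
With the tool pointing down it reaches from about 0.325 to 0.875 m from the base axis. Payload 4.4 kg.
Tool frame: the origin (TCP) lies on the centre line of the jaws, within the pads' length; the fingertips stand 8 mm ahead of it and the grasp point (between the pads) lies 11 mm behind it; y points along the fingers, x is the direction in which the jaws open and shut, and the axes are right-handed (so a half turn about y gives the same grasp; the last joint's range is limited). The gripper opens to 85 mm and grips with 20 to 120 N. Pads are 22 mm wide; open, the fingers measure 114 mm over their backs; the gripper's body (76 mm by 85 mm) begins 54 mm behind the grasp point. The pads swing forward as they close: fully open they stand 13 mm farther back than shut.
Start: joints at [1.03, 0.207, 1.542, -0, 1.393, -0.15], TCP at [0.219, 0.532, 0.239] pointing down, gripper open.
Joint ranges: [-2.73, 2.73], [-0.86, 2.22], [0.23, 2.46], [-1.11, 4.25], [0.08, 2.63], [-2.82, 2.82]. Speed limits (rad/s): [2.79, 2.79, 3.14, 3.14, 3.14, 3.14].

## Interface

Orientations are given as a unit quaternion [x, y, z, w].
In Python, from plant import r, vision gives the robot as it stands.
- The arm moves only by the tool drive_tool, never from a script. Its argument "deltas" is text: rows parted by semicolons, each of 7 numbers parted by spaces: the finger opening in cm, from 0 to 8.54, then the shift along the tool's x, y, z in cm, then the turn, a rotation vector about the tool's x, y, z in rad. A call has 1 to 5 rows; each row shifts and turns the commanded pose from where the row before left it, along the tool's axes as they then stand; what a row does not reach is not made up. A row lasts 1/12 s, in which the tool goes at most 41.7 mm and 7.16 degrees, less where a joint would pass 70% of its speed; a pose out of reach is approached as far as the arm can. A call with a gripper value outside its range is refused whole. The fingers move at their own pace and stop on an object; the grip force is fixed at half the most. Time passes only in rows, so rows that do not move let the fingers close. It gives the time, the measured TCP pose, the force and the opening at its end, in the units of the state.
- r.state(): the state, without advancing time (a new reading comes with each control period).
- vision.snapshot(name): name is "scene" or "top" or "wrist"; returns a dict with "img" (420x560x3 uint8, red, green, blue), "depth" (420x560 float32, m along the optical axis (not along the pixel's ray), 0 where there is no reading), "camera_matrix" (3x3 intrinsics, pixels), "R" (3x3) and "t" (3): a world point X has camera coordinates R X + t. Camera axes: x right, y down, z forward; pixel columns grow to the right and rows downward; lengths in m; the calibration is good to about 2 mm. A picture is of the moment at which its call begins.
- r.hand_in(): hands the job in, once; it reports no verdict.
The state is a dict: "time": time; "joint_positions": joint angles; "qd": joint speeds; "tau": joint torques, N m; "tcp_pos": TCP position; "ee_rot": TCP orientation; "ft_force": force on the tool from outside, world axes, zero at the start; "torque": the same for the moment, N m; "finger_gap": finger opening in m.
Only numpy, scipy, OpenCV 4.12 (cv2) and the standard library are available. Lean on these libraries where they do the work, as an engineer would, in place of code of your own. Each camera call takes 0.05 s, during which the arm holds its last target. There are 200 camera calls.

## Task

The yellow L-bracket is hooked inside the clear drive guard. First stand the blue-capped bottle out of the way on the round green mat; then take the bracket by its long arm, swing it so that its short arm threads out through the guard's port without forcing it against the guard, and lay it flat on the free bench. Let go, take it again by its short arm and lay it in the blue cradle, long arm flat down in the channel and short arm on the grey plate just outside the channel's open end; leave everything else where it stands.

Things in the scene. Friction and masses are not known exactly. Their poses are not given: they have to be found in the camera images.
- guard: Fixed clear plastic box with grey edges and a clear roof, no floor, 155 deep (x) x 195 wide (y -60 to 135) x 60 mm high, walls 5 mm. Origin: bench level, outer face of the front wall, mid-port. x points into the box, y along the front, z up. Free inside: x 5 to 150, y -55 to 130, under 56 mm, save a steel hub (radius 17) at x 122, y 102. Screw feet, 22 mm wide and 7 high, flank the box.
- port (a point): Middle of the guard's port: a red-edged rectangular opening in the front wall, 50 mm wide (25 mm to either side along the guard's y), from bench level to 36 mm high. This point lies on the wall's outer face, 18 mm above the bench.
- bracket: Yellow L, 0.17 kg, bar 16 mm wide, 20 high, lying flat. Origin: crossing of the arms' centre lines, underside. Long arm along -x to 150 mm from the origin, short arm along +y to 85 mm, z up. Start: on the bench, axes nearly the guard's, short arm inside the guard pointing to the guard's +y across the port, long arm out of the port by 100 to 115 mm; to come out, the long arm swings to guard +y.
- long_end (a point): Middle of the end face of the bracket's long arm: x -150, y 0, 10 mm above its underside.
- short_end (a point): Middle of the end face of the bracket's short arm: x 0, y +85, 10 mm above its underside.
- cradle: Fixed. Grey plate 5 mm thick (x -95 to 30, y -95 to 115) with two blue rails 6 mm thick, 45 mm high, along y from -60 to 60; channel between them 32 mm wide (x -16 to 16), closed at -y by a block (face y -75), open at +y. Origin: mid-channel, bench level. Bracket goes in turned +90 deg from the cradle's axes (long arm to -y, short arm to -x), its origin best at x 0, y 90, z 5 mm.
- mat: Round flat green mat, 120 mm across, 3 mm thick, fixed. Origin at its centre, underside, bench level.
- bottle: Small clear bottle with blue screw cap, 50 mm across, 106 mm high, about 0.12 kg, standing in front of the guard where the long arm must swing. Origin at the centre of its base, z up.
- tube_rack: Blue rack of small tubes, 84 x 183 x 61 mm, loose bystander. Origin under its centre.
- beaker: Clear beaker, 57 mm across, 72 mm high, loose bystander. Origin under its centre.

How it is judged:
By the outcome, as a careful person would: the job done as asked, in the order asked, and still so for the second after the job is handed in, with the robot touching nothing.
It also fails if it takes over 69 s, if anything falls off the work surface, if the arm or the gripper's body presses on something with over 40 N, if the wrist force passes 120 N, or if a joint passes its speed limit or range.

## Working session

There is one attempt and no reset: what is moved stays moved. The work goes in short steps, Python scripts to look and compute and a tool call to move; the robot and the scene stay as the last step left them, time stands still between calls to the robot, and variables do not carry over. Pictures are saved under pics/ and viewed, about 8 in all and at most 12, crops included, and the job is handed in when it is done.

Besides the shell and the picture viewer there is one more tool, called as a command line: name --argument value ..., lists and objects as JSON in quotes. drive_tool: Moves the arm, as the interface text tells. Its arguments: {"type":"object","properties":{"deltas":{"type":"string"}},"required":["deltas"]}

```bash
ls; mkdir -p pics
python3 - <<'E'
from plant import r, vision
import cv2,numpy as np,pickle
print(r.state())
for n in ["scene","top"]:
    s=vision.snapshot(n); cv2.imwrite(f"pics/{n}0.png",s["img"][:,:,::-1]); pickle.dump(s,open(f"{n}0.pkl","wb"))
    print(n,s["camera_matrix"].tolist(),s["R"].round(4).tolist(),s["t"].tolist())
E
```

```text
pics
{'time': 0.0, 'joint_positions': array([ 1.02947410e+00,  2.07456769e-01,  1.54299706e+00,  1.42979679e-05,
        1.39350189e+00, -1.50487412e-01]), 'qd': array([ 0.00092592, -0.00265361, -0.00029883, -0.00157971,  0.0010893 ,
        0.00037621]), 'tau': array([ 1.30084649e-03, -3.83024275e+01, -2.91602576e+01, -9.86069449e-05,
        1.02458542e-02, -7.73064215e-06]), 'tcp_pos': array([0.2186562 , 0.5309819 , 0.23808443]), 'ee_rot': array([ 0.58792242,  0.39263614, -0.39415251, -0.58722047]), 'ft_force': array([0.45902008, 0.42414645, 0.91247137]), 'torque': array([ 0.00131344,  0.00136222, -0.03166207]), 'finger_gap': 0.08509176173142094}
scene [[443.66229171499674, 0.0, 281.4859243974945], [0.0, 443.66229171499674, 212.8642120355691], [0.0, 0.0, 1.0]] [[0.8431, -0.5378, -0.0013], [-0.302, -0.4715, -0.8286], [0.445, 0.699, -0.5599]] [-0.40339771958742593, 0.23926571422141943, 0.9773045436379733]
top [[430.00568178593693, 0.0, 274.05288989546585], [0.0, 430.00568178593693, 204.34916160389844], [0.0, 0.0, 1.0]] [[0.0205, -0.9997, 0.009], [-0.9874, -0.0217, -0.1568], [0.157, -0.0057, -0.9876]] [0.07879701237391572, 0.558058381705402, 1.2764030601744376]
```

View pics/scene0.png

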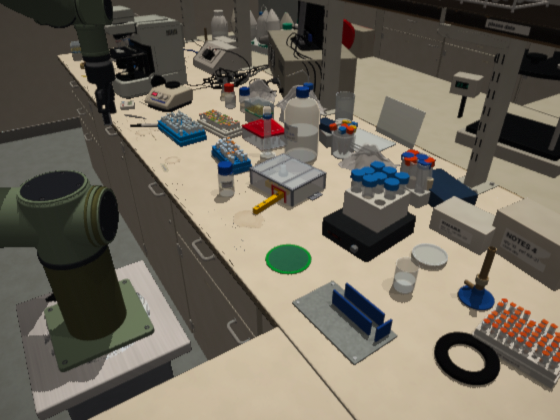

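View pics/top0.png

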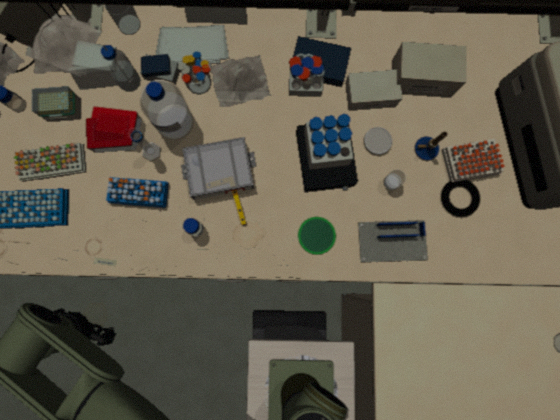

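Top view: the guard is around (218,165) with its port facing the robot. The yellow bar is at (239,208), the bottle cap (191,227), the mat (317,235). The cradle rails are at (402,231), block on the right, open to the left (+y). Next I measure these.

```bash
cat > h.py <<'E'
import cv2,numpy as np,pickle
from scipy.spatial.transform import Rotation as Ro
def ray(s,uv,z):
    K,R,t=s["camera_matrix"],s["R"],s["t"]; uv=np.atleast_2d(uv).astype(float)
    d=(np.c_[uv,np.ones(len(uv))]@np.linalg.inv(K).T)@R; c=-R.T@t
    return c+d*((z-c[2])/d[:,2])[:,None]
def proj(s,X):
    p=np.atleast_2d(X)@s["R"].T+s["t"]; p=p@s["camera_matrix"].T; return p[:,:2]/p[:,2:]
def mask(s,lo,hi,roi=None):
    m=cv2.inRange(cv2.cvtColor(s["img"],cv2.COLOR_RGB2HSV),np.array(lo),np.array(hi))
    if roi: k=np.zeros_like(m);x0,y0,x1,y1=roi;k[y0:y1,x0:x1]=1;m*=k
    return m
def blob(m):
    c=max(cv2.findContours(m,cv2.RETR_EXTERNAL,cv2.CHAIN_APPROX_NONE)[0],key=cv2.contourArea)
    return c[:,0].astype(float)
def rect(P): # min area rect of world xy in mm
    return cv2.minAreaRect((P[:,:2]*1000).astype(np.float32))
E
python3 - <<'E'
from h import *
T=pickle.load(open("top0.pkl","rb"));S=pickle.load(open("scene0.pkl","rb"))
for n,s,rs in [("top",T,dict(y=(225,180,255,230),g=(290,210,340,260),b=(180,215,205,240),r=(365,218,430,242))),("scene",S,dict(y=(245,180,300,220),g=(260,240,320,275),b=(215,155,235,178),r=(325,280,395,340)))]:
    b=blob(mask(s,(18,110,90),(34,255,255),rs["y"])); R=rect(ray(s,b,.02)); print(n,"yellow",len(b),R,cv2.boxPoints(R).round(0).tolist())
    b=blob(mask(s,(45,100,40),(90,255,255),rs["g"])); print("mat",cv2.fitEllipse((ray(s,b,.003)[:,:2]*1000).astype(np.float32)))
    b=blob(mask(s,(100,100,40),(130,255,255),rs["b"])); R=cv2.minEnclosingCircle((ray(s,b,.1)[:,:2]*1000).astype(np.float32)); print("cap",R, b.min(0),b.max(0))
    b=mask(s,(100,100,30),(130,255,255),rs["r"])
    for c in cv2.findContours(b,0,1)[0]:
        if len(c)>6: R=rect(ray(s,c[:,0],.045)); print("rail",R)
a=T["img"][130:270,150:450];a=cv2.resize(a,None,fx=2.6,fy=2.6,interpolation=3)
cv2.imwrite("pics/topc.png",a[:,:,::-1])
a=S["img"][150:360,210:410];a=cv2.resize(a,None,fx=2.85,fy=2.85,interpolation=3)
cv2.imwrite("pics/scenec.png",a[:,:,::-1])
E
```

```text
top yellow 68 ((544.6561889648438, 199.26544189453125), (99.8410873413086, 18.87851333618164), 17.38762092590332) [[494.0, 193.0], [500.0, 175.0], [595.0, 205.0], [589.0, 223.0]]
mat ((468.30157470703125, -44.59046173095703), (114.92334747314453, 115.38136291503906), 131.96600341796875)
cap ((480.9953918457031, 331.9676513671875), 21.882831573486328) [184. 219.] [198. 232.]
rail ((468.211669921875, -289.73480224609375), (7.050962924957275, 119.30648803710938), 3.063810110092163)
rail ((493.0432434082031, -365.0293273925781), (6.1119794845581055, 36.79141616821289), 88.07807922363281)
rail ((506.6693115234375, -287.4898986816406), (6.143290042877197, 113.57149505615234), 1.2362557649612427)
scene yellow 77 ((550.0086059570312, 197.0088653564453), (142.05599975585938, 29.410669326782227), 23.7391300201416) [[479.0, 182.0], [491.0, 155.0], [621.0, 212.0], [609.0, 239.0]]
mat ((468.4731140136719, -47.19314193725586), (115.67061614990234, 116.18939971923828), 114.02591705322266)
cap ((483.68212890625, 344.1538391113281), 69.76909637451172) [215. 155.] [234. 174.]
rail ((475.6788330078125, -314.9893493652344), (68.48729705810547, 156.3223419189453), 2.808878183364868)
```

View pics/topc.png

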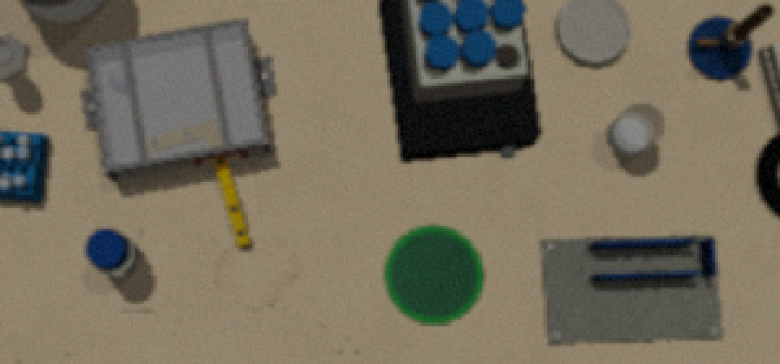

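View pics/scenec.png

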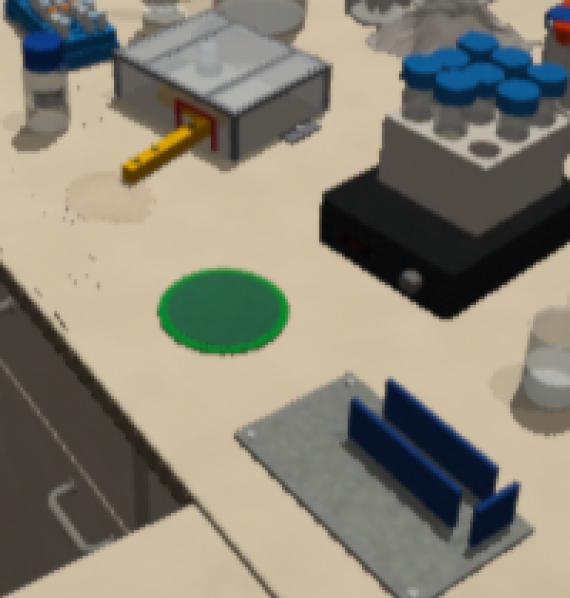

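The crops show the guard roof corners near (88,45), (246,20), (270,148) and (110,175). The red port is at about (222,157), with the bracket's arm sticking out to (245,243). The cradle plate is clean, with its block at the right end. I'll refine the guard, cap and plate now.

Run:
```python
from h import *
T=pickle.load(open("top0.pkl","rb"));S=pickle.load(open("scene0.pkl","rb"))
pc=np.array([[88,45],[246,20],[270,148],[110,175]])/2.6+[150,130]
G=ray(T,pc,.06)[:,:2]*1000;print("roof corners",G.round(0).tolist())
for n,s,roi in [("top",T,(215,180,255,200)),("scene",S,(265,180,295,212))]:
    m=mask(s,(0,110,50),(8,255,255),roi)|mask(s,(170,110,50),(180,255,255),roi)
    v,u=np.nonzero(m); print(n,"red",len(u),u.min(),u.max(),v.min(),v.max())
    i=np.lexsort((v,u)); 
    print([(int(x),int(v[u==x].min()),int(v[u==x].max())) for x in np.unique(u)])
    top=np.array([(x,v[u==x].min()) for x in np.unique(u)]); W=ray(s,top,.037)[:,:2]*1000; print(W.round(0).tolist())
# plate
roi=(355,215,432,266); hsv=cv2.cvtColor(T["img"],cv2.COLOR_RGB2HSV)
m=mask(T,(0,0,40),(180,50,200),roi)|mask(T,(100,60,20),(130,255,255),roi)
m=cv2.morphologyEx(m,cv2.MORPH_OPEN,np.ones((3,3)));m=cv2.morphologyEx(m,cv2.MORPH_CLOSE,np.ones((7,7)))
b=blob(m);R=rect(ray(T,b,.005));print("plate",R,cv2.boxPoints(R).round().tolist())
# depth on cap
def pts(s,m):
    v,u=np.nonzero(m);d=s["depth"][v,u];k=d>0;u,v,d=u[k],v[k],d[k]
    K=s["camera_matrix"];c=np.c_[(u-K[0,2])/K[0,0]*d,(v-K[1,2])/K[1,1]*d,d];return (c-s["t"])@s["R"]
for s,roi in [(T,(180,215,205,240)),(S,(215,160,236,176))]:
    P=pts(s,mask(s,(100,100,30),(130,255,255),roi));P=P[P[:,2]>.0];k=P[:,2]>np.percentile(P[:,2],60);print("cap",len(P),P[k].mean(0),P[:,2].max(),P.min(0),P.max(0))
```

```text
roof corners [[726.0, 373.0], [761.0, 186.0], [606.0, 153.0], [570.0, 339.0]]
top red 4 227 242 188 192
[(227, 192, 192), (230, 190, 190), (241, 188, 188), (242, 189, 189)]
[[593.0, 237.0], [599.0, 228.0], [606.0, 194.0], [603.0, 191.0]]
scene red 72 271 285 184 202
[(271, 185, 189), (272, 184, 193), (273, 185, 193), (274, 185, 187), (275, 185, 187), (276, 186, 187), (277, 186, 188), (278, 187, 188), (279, 188, 189), (280, 188, 189), (281, 189, 190), (282, 189, 190), (283, 190, 191), (284, 190, 202), (285, 191, 202)]
[[596.0, 246.0], [602.0, 250.0], [602.0, 243.0], [604.0, 241.0], [607.0, 239.0], [606.0, 232.0], [609.0, 231.0], [608.0, 224.0], [608.0, 217.0], [610.0, 215.0], [610.0, 209.0], [612.0, 207.0], [612.0, 200.0], [614.0, 199.0], [614.0, 192.0]]
plate ((455.6396484375, -282.7584228515625), (123.75587463378906, 211.4228057861328), 2.720005750656128) [[389.0, -180.0], [399.0, -391.0], [522.0, -385.0], [512.0, -174.0]]
cap 169 [0.47870981 0.33143469 0.10927163] 0.1129319103634035 [0.45998792 0.30879863 0.1008714 ] [0.49843912 0.35130024 0.11293191]
cap 240 [0.48072197 0.32860202 0.10600077] 0.10959172714270672 [0.45915965 0.30702711 0.00517091] [0.57861381 0.52821945 0.10959173]
```

```bash
cat >> h.py <<'E'
YG=np.radians(11.5); PORT=np.array([598.5,212.5])   # mm
def rot(a): return np.array([[np.cos(a),-np.sin(a)],[np.sin(a),np.cos(a)]])
def tool(st):
    M=Ro.from_quat(st["ee_rot"]).as_matrix(); return M,np.degrees(np.arctan2(M[1,0],M[0,0]))
def go(st,xyz,yaw):
    """delta (cm, rad) in tool axes to reach TCP xyz (m), jaw axis at world angle yaw (deg, mod 180), pointing down"""
    M,_=tool(st); best=None
    for k in (0,180):
        a=np.radians(yaw+k); X=np.array([np.cos(a),np.sin(a),0]); Y=np.array([0,0,-1.]); D=np.c_[X,Y,np.cross(X,Y)]
        v=Ro.from_matrix(M.T@D).as_rotvec()
        if best is None or np.linalg.norm(v)<np.linalg.norm(best): best=v
    return (M.T@(np.array(xyz)-st["tcp_pos"])*100).round(2),best.round(3)
E
cat > plan.py <<'E'
from h import *
import heapq
def outline(poly,st=3.):
    P=[]
    for a,b in zip(poly,np.roll(poly,-1,0)):
        n=int(np.ceil(np.linalg.norm(b-a)/st)); P+=[a+(b-a)*i/n for i in range(n)]
    return np.array(P)
L=np.array([[-150,-8],[8,-8],[8,85],[-8,85],[-8,8],[-150,8]],float)
g=120
F=np.array([[-g-13,-30],[-g+13,-30],[-g+13,30],[-g-13,30]],float)
B,Fo=outline(L),outline(F,6)
walls=np.array([[0,-60,5,-25],[0,25,5,135],[150,-60,155,135],[0,-60,155,-55],[0,130,155,135]],float)
def sd(P,ws):
    d=1e9
    for w in ws:
        q=np.maximum(w[:2]-P,P-w[2:]); s=np.linalg.norm(np.maximum(q,0),axis=1)+np.minimum(q.max(1),0); d=min(d,s.min())
    return d
def clear(x,y,t):
    R=rot(t).T; P=B@R+[x,y]; d=sd(P,walls); d=min(d,np.linalg.norm(P-[122,102],axis=1).min()-17)
    return min(d,sd(Fo@R+[x,y],[[0,-60,155,135]])*.5)
if __name__=="__main__":
    o=rot(-YG)@(np.array([642.,228])-PORT); print("start",o,clear(*o,np.radians(5.5)))
    G=(4.,4.,np.radians(4)); s=(round(o[0]/4),round(o[1]/4),1); cache={}
    def c(n):
        if n not in cache: cache[n]=clear(n[0]*G[0],n[1]*G[1],n[2]*G[2])
        return cache[n]
    pq=[(0,s,None)];seen={}
    while pq:
        d,n,p=heapq.heappop(pq)
        if n in seen: continue
        seen[n]=p
        if n[0]*4<-110: break
        for i in range(3):
            for e in(-1,1):
                m=list(n);m[i]+=e;m=tuple(m)
                if m in seen or abs(m[2])>30 or abs(m[0])>40 or abs(m[1])>50: continue
                k=c(m)
                if k>2: heapq.heappush(pq,(d+1+40/(k*k),m,n))
    path=[]
    while n: path.append(n);n=seen[n]
    path=path[::-1];print(len(path),min(c(n) for n in path))
    print([(n[0]*4,n[1]*4,n[2]*4,round(c(n),1)) for n in path])
E
python3 plan.py
python3 - <<'E'
from h import *
from plant import r
st=r.state();M,y=tool(st);print(M.round(3),y)
for yaw in (34,64,90,0): print(yaw,go(st,[.480,.330,.20],yaw))
E
```

```text
start [45.71692763  6.51632777] 14.349274253387701
66 8.668016132790887
[(44, 8, 4, np.float64(11.7)), (44, 4, 4, np.float64(15.7)), (44, 0, 4, np.float64(13.9)), (44, 0, 0, np.float64(17.0)), (40, 0, 0, np.float64(17.0)), (36, 0, 0, np.float64(17.0)), (32, 0, 0, np.float64(17.0)), (32, 0, -4, np.float64(14.7)), (32, -4, -4, np.float64(14.8)), (32, -4, -8, np.float64(16.3)), (28, -4, -8, np.float64(16.0)), (24, -4, -8, np.float64(14.9)), (24, -4, -12, np.float64(15.4)), (24, -4, -16, np.float64(13.3)), (20, -4, -16, np.float64(14.4)), (20, -4, -20, np.float64(12.4)), (16, -4, -20, np.float64(12.3)), (16, -4, -24, np.float64(12.0)), (12, -4, -24, np.float64(10.2)), (12, -4, -28, np.float64(11.8)), (12, -4, -32, np.float64(10.2)), (8, -4, -32, np.float64(9.9)), (8, -4, -36, np.float64(10.8)), (8, -4, -40, np.float64(9.1)), (4, -4, -40, np.float64(9.7)), (4, -4, -44, np.float64(9.7)), (0, -4, -44, np.float64(8.7)), (0, -4, -48, np.float64(9.7)), (0, -4, -52, np.float64(9.9)), (-4, -4, -52, np.float64(9.3)), (-4, -4, -56, np.float64(11.0)), (-4, -4, -60, np.float64(10.0)), (-8, -4, -60, 
[... 821 characters left out ...]
at64(16.4)), (-80, -8, -84, np.float64(16.2)), (-84, -8, -84, np.float64(16.2)), (-88, -8, -84, np.float64(16.7)), (-92, -8, -84, np.float64(18.2)), (-96, -8, -84, np.float64(20.3)), (-100, -8, -84, np.float64(23.0)), (-104, -8, -84, np.float64(25.9)), (-108, -8, -84, np.float64(28.9)), (-112, -8, -84, np.float64(32.1))]
[[ 0.381 -0.001 -0.925]
 [ 0.925 -0.002  0.381]
 [-0.002 -1.     0.   ]] 67.6100797336641
34 (array([ -8.63,   3.83, -31.82]), array([ 0.   ,  0.587, -0.002]))
64 (array([ -8.63,   3.83, -31.82]), array([-0.   ,  0.063, -0.002]))
90 (array([ -8.63,   3.83, -31.82]), array([-0.001, -0.391, -0.002]))
0 (array([ -8.63,   3.83, -31.82]), array([ 1.00e-03,  1.18e+00, -2.00e-03]))
```

drive_tool --deltas "8.5 -0.86 0.38 -3.18 0 0 0;8.5 -0.86 0.38 -3.18 0 0 0;8.5 -0.86 0.38 -3.18 0 0 0;8.5 -0.86 0.38 -3.18 0 0 0;8.5 -0.86 0.38 -3.18 0 0 0"

```text
time: 0.52
tcp_pos: [0.3503, 0.4301, 0.2196]
ee_rot: [0.588, 0.393, -0.394, -0.587]
ft_force: [0.1, 0.3, -0.3]
finger_gap: 0.0849
```

drive_tool --deltas "8.5 -0.86 0.38 -3.18 0 0 0;8.5 -0.86 0.38 -3.18 0 0 0;8.5 -0.86 0.38 -3.18 0 0 0;8.5 -0.86 0.38 -3.18 0 0 0;8.5 -0.86 0.38 -3.18 0 0 0"

```text
time: 0.93
tcp_pos: [0.4811, 0.3296, 0.2005]
ee_rot: [-0.588, -0.393, 0.394, 0.588]
ft_force: [0.2, 0.9, -0.3]
finger_gap: 0.0845
```

Run:
```python
from h import *
from plant import r,vision
s=vision.snapshot("wrist");pickle.dump(s,open("wrist1.pkl","wb"));cv2.imwrite("pics/wrist1.png",s["img"][:,:,::-1])
st=r.state();print(st["tcp_pos"],tool(st)[1]);print(go(st,[.480,.330,.05],67))
m=mask(s,(100,100,30),(130,255,255))
for c in cv2.findContours(m,0,1)[0]:
    if cv2.contourArea(c)>300: print(cv2.boundingRect(c),(ray(s,cv2.boundingRect(c)[:2]+np.array(cv2.boundingRect(c)[2:])/2,.106)*1000).round(0))
print(proj(s,[.48,.33,.106]))
```

```text
[0.48582406 0.32541831 0.19979251] 67.34820056092413
(array([ 0.24, 14.98,  0.78]), array([ 0.004,  0.006, -0.003]))
(517, 231, 37, 27) [[566. 482. 106.]]
(249, 174, 68, 73) [[479. 335. 106.]]
(404, 156, 156, 139) [[539. 452. 106.]]
[[276.76068345 213.9855947 ]]
```

View pics/wrist1.png

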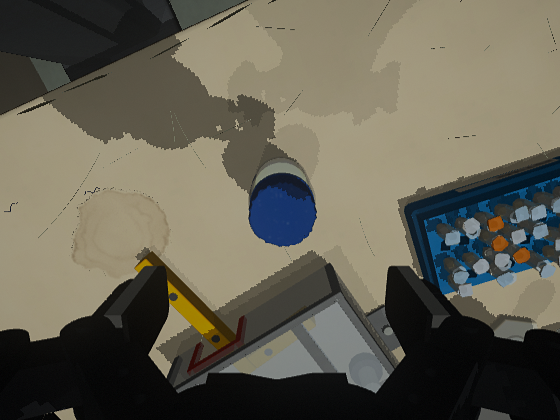

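The wrist view shows the bottle cap at (282,210), the bracket end at (148,255), the port frame at (217,345) and a guard corner at (333,265). I'll descend on the bottle.

drive_tool --deltas "8.5 0 2.5 0 0 0 0;8.5 0 3 0 0 0 0;8.5 0 3 0 0 0 0;8.5 0 3 0 0 0 0;8.5 0 2.5 0 0 0 0"

```text
time: 1.4
tcp_pos: [0.4789, 0.3303, 0.0586]
ee_rot: [-0.587, -0.392, 0.394, 0.588]
ft_force: [-0.7, -0.6, -0.3]
finger_gap: 0.0853
```

drive_tool --deltas "8.5 0 1 0 0 0 0;5 0 0 0 0 0 0;4 0 0 0 0 0 0;4 0 0 0 0 0 0;4 0 0 0 0 0 0"

```text
time: 1.82
tcp_pos: [0.4823, 0.3321, 0.0539]
ee_rot: [0.588, 0.395, -0.392, -0.587]
ft_force: [-1.1, -0.4, -0.3]
finger_gap: 0.0489
```

drive_tool --deltas "4 0 0 0 0 0 0;4 0 0 0 0 0 0;4 0 0 0 0 0 0;4 0 0 0 0 0 0"

```text
time: 2.15
tcp_pos: [0.4821, 0.332, 0.0536]
ee_rot: [0.588, 0.395, -0.392, -0.587]
ft_force: [0.3, 0.1, 6.6]
finger_gap: 0.0488
```

Run:
```python
from h import *
from plant import r
st=r.state();print(st["tcp_pos"],tool(st)[1],st["finger_gap"],st["time"]);print(go(st,[.469,-.046,.20],67))
s=pickle.load(open("wrist1.pkl","rb"))
roi=(120,235,260,360)
b=blob(mask(s,(18,120,80),(34,255,255),roi));P=ray(s,b,.02);R=rect(P);print("yel",R,cv2.boxPoints(R).round(0).tolist())
m=mask(s,(0,110,50),(8,255,255),(180,320,260,400))|mask(s,(172,110,50),(180,255,255),(180,320,260,400))
b=blob(m);R=rect(ray(s,b,.037));print("red",R,cv2.boxPoints(R).round(0).tolist())
print("corner",ray(s,[[333,265]],.06)*1000)
```

```text
[0.48212664 0.3319953  0.05361721] 67.60933294834365 0.048783179356682825 2.15
(array([-35.4 , -14.73, -13.23]), array([0.003, 0.011, 0.004]))
yel ((567.4127807617188, 205.94984436035156), (88.53868103027344, 15.914137840270996), 17.344518661499023) [[523.0, 200.0], [528.0, 185.0], [612.0, 212.0], [607.0, 227.0]]
red ((606.8750610351562, 216.3112030029297), (5.452442646026611, 57.45138931274414), 11.922850608825684) [[598.0, 244.0], [610.0, 188.0], [615.0, 189.0], [604.0, 245.0]]
corner [[549.93334343 350.64756847  60.        ]]
```

drive_tool --deltas "4 0 -1 0 0 0 0;4 0 -2 0 0 0 0;4 -1 -2 -0.37 0 0 0;4 -2 -2 -0.75 0 0 0;4 -3 -1 -1.12 0 0 0"

```text
time: 2.57
tcp_pos: [0.4793, 0.2684, 0.1344]
ee_rot: [0.587, 0.396, -0.393, -0.587]
ft_force: [0.8, -0.5, -0.3]
finger_gap: 0.0483
```

drive_tool --deltas "4 -3 0 -1.12 0 0 0;4 -3 0 -1.12 0 0 0;4 -3 0 -1.12 0 0 0;4 -3 0 -1.12 0 0 0;4 -3 0 -1.12 0 0 0"

```text
time: 2.98
tcp_pos: [0.4718, 0.1055, 0.1315]
ee_rot: [-0.587, -0.393, 0.394, 0.588]
ft_force: [0.6, -0.4, -1.2]
finger_gap: 0.0486
```

drive_tool --deltas "4 -3 0 -1.12 0 0 0;4 -3 0 -1.12 0 0 0;4 -3 0 -1.12 0 0 0;4 -3 0 -1.12 0 0 0;4 -2.4 0 -0.9 0 0 0"

```text
time: 3.4
tcp_pos: [0.4668, -0.0487, 0.1316]
ee_rot: [0.588, 0.393, -0.393, -0.588]
ft_force: [-0.3, 0.8, -1.1]
finger_gap: 0.0486
```

drive_tool --deltas "4 0 0 0 0 0 0;4 0 0 0 0 0 0;4 0 0 0 0 0 0"

```text
time: 3.65
tcp_pos: [0.4672, -0.0462, 0.1313]
ee_rot: [-0.587, -0.393, 0.393, 0.588]
ft_force: [-1.0, 0.1, -1.8]
finger_gap: 0.0485
```

Run:
```python
from h import *
from plant import r
st=r.state();print(st["tcp_pos"],tool(st)[1],st["finger_gap"],st["ft_force"],st["time"]);print(go(st,[.469,-.046,.059],67))
```

```text
[ 0.46718634 -0.04620898  0.13126093] 67.57994477999176 0.04850482885906335 [-0.97856836  0.13946657 -1.78431752] 3.65
(array([ 0.09,  7.23, -0.17]), array([-0.001,  0.01 ,  0.   ]))
```

drive_tool --deltas "4 0 2.4 0 0 0 0;4 0 2.4 0 0 0 0;4 0 1.5 0 0 0 0;4 0 0.7 0 0 0 0;4 0 0.4 0 0 0 0"

```text
time: 4.07
tcp_pos: [0.4666, -0.0451, 0.0564]
ee_rot: [-0.586, -0.393, 0.395, 0.588]
ft_force: [-6.3, 3.0, 27.6]
finger_gap: 0.0488
```

drive_tool --deltas "4 0 0 0 0 0 0;4 0 0 0 0 0 0"

```text
time: 4.23
tcp_pos: [0.4686, -0.0462, 0.058]
ee_rot: [0.588, 0.394, -0.393, -0.587]
ft_force: [-0.6, 0.3, -1.8]
finger_gap: 0.0482
```

drive_tool --deltas "4.8 0 0.1 0 0 0 0;6 0 0 0 0 0 0;7.5 0 0 0 0 0 0;8.5 0 0 0 0 0 0;8.5 0 0 0 0 0 0"

```text
time: 4.65
tcp_pos: [0.468, -0.0468, 0.0566]
ee_rot: [0.588, 0.394, -0.393, -0.587]
ft_force: [-0.2, 1.3, -0.1]
finger_gap: 0.0849
```

drive_tool --deltas "8.5 0 -1 0 0 0 0;8.5 0 -2 0 0 0 0;8.5 0 -3 0 0 0 0;8.5 0 -3 0 0 0 0;8.5 0 -2 0 0 0 0"

```text
time: 5.07
tcp_pos: [0.469, -0.0471, 0.1699]
ee_rot: [0.589, 0.394, -0.392, -0.586]
ft_force: [0.1, 0.7, 0.6]
finger_gap: 0.0847
```

drive_tool --deltas "8.5 0 -1 0 0 -0.115 0;8.5 0 -1 0 0 -0.115 0;8.5 0 -1 0 0 -0.115 0;8.5 0 -1 0 0 -0.115 0;8.5 0 0 0 0 -0.115 0"

```text
time: 5.48
tcp_pos: [0.4692, -0.0471, 0.2095]
ee_rot: [0.452, 0.546, -0.544, -0.449]
ft_force: [0.1, -0.5, 0.2]
finger_gap: 0.0853
```

drive_tool --deltas "8.5 0 0 0 0 -0.115 0;8.5 3.5 0 -1.9 0 0 0;8.5 3.5 0 -1.9 0 0 0;8.5 3.5 0 -1.9 0 0 0;8.5 3.5 0 -1.9 0 0 0"

```text
time: 5.9
tcp_pos: [0.4993, 0.1108, 0.2074]
ee_rot: [0.421, 0.569, -0.568, -0.42]
ft_force: [1.4, -0.9, -0.0]
finger_gap: 0.0853
```

drive_tool --deltas "8.5 3.5 0 -1.9 0 0 0;8.5 3.5 0 -1.9 0 0 0;8.5 0 0 0 0 0 0;8.5 0 0 0 0 0 0;8.5 0 0 0 0 0 0"

```text
time: 6.32
tcp_pos: [0.5145, 0.1874, 0.2066]
ee_rot: [-0.42, -0.569, 0.569, 0.42]
ft_force: [0.5, 0.1, -0.1]
finger_gap: 0.0852
```

Run:
```python
from h import *
from plant import r,vision
s=vision.snapshot("wrist");pickle.dump(s,open("wrist2.pkl","wb"));cv2.imwrite("pics/wrist2.png",s["img"][:,:,::-1])
st=r.state();print(st["tcp_pos"],tool(st)[1],st["time"])
b=blob(mask(s,(18,120,80),(34,255,255)));R=rect(ray(s,b,.02));print("yel",R,cv2.boxPoints(R).round(0).tolist())
m=mask(s,(0,110,50),(8,255,255))|mask(s,(172,110,50),(180,255,255))
b=blob(m);R=rect(ray(s,b,.037));print("red",b.mean(0),R,cv2.boxPoints(R).round(0).tolist())
```

```text
[0.51448166 0.18672479 0.20648172] 107.10610512113087 6.3667
yel ((546.692138671875, 199.38710021972656), (101.20756530761719, 15.864795684814453), 17.558242797851562) [[496.0, 192.0], [501.0, 177.0], [597.0, 207.0], [593.0, 222.0]]
red [275.16129032 292.29032258] ((605.7749633789062, 214.8330078125), (6.274485111236572, 7.9937968254089355), 49.514522552490234) [[601.0, 215.0], [607.0, 210.0], [611.0, 215.0], [605.0, 220.0]]
```

View pics/wrist2.png

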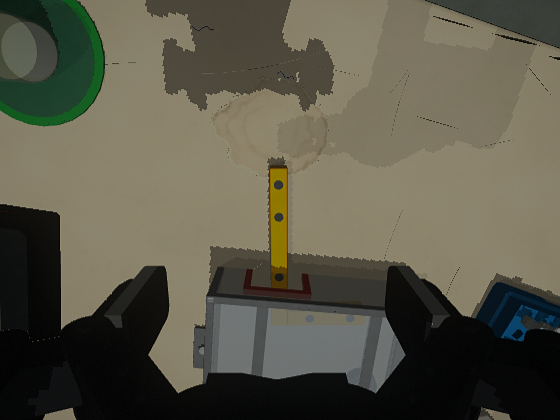

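The wrist view shows the bottle standing on the mat at top left. The bracket end is at (278,166), and the arm enters the port frame, which runs from (246,291) to (310,296). The roof's front edge runs from (213,293) to (385,304).

Run:
```python
from h import *
from plant import r
s=pickle.load(open("wrist2.pkl","rb"))
a=s["img"].astype(int); m=((a[...,0]>70)&(a[...,0]>1.8*a[...,1])&(a[...,0]>1.8*a[...,2])).astype(np.uint8)
m[:, :200]=0;m[:,340:]=0
v,u=np.nonzero(m);print(len(u),u.min(),u.max(),v.min(),v.max())
for x in range(u.min(),u.max()+1,5): print(x,v[u==x].min() if (u==x).any() else 0,v[u==x].max() if (u==x).any() else 0,end="; ")
e=np.array([[x,v[u==x].max()] for x in np.unique(u)]);
P=ray(s,e,.040)[:,:2]*1000;k=slice(3,-3);l=cv2.fitLine(P[k].astype(np.float32),cv2.DIST_HUBER,0,.01,.01).ravel();print("\nupper edge line",l,np.degrees(np.arctan2(l[1],l[0])),P[[0,-1]].round(1))
st=r.state();d=rot(np.radians(17.5))@[30,0];g=np.array([499,184.5])+d;print(g,go(st,[g[0]/1e3,g[1]/1e3,.011],107.5))
```

```text
Traceback (most recent call last):
ValueError: zero-size array to reduction operation minimum which has no identity
```

Run:
```python
from h import *
from plant import r
s=pickle.load(open("wrist2.pkl","rb"))
a=s["img"].astype(int); print(a[290:297:2,260].tolist(),a[280,247].tolist())
m=((a[...,0]>35)&(a[...,0]>1.5*a[...,1])&(a[...,0]>1.5*a[...,2])&(a[...,1]<55)).astype(np.uint8)
m[:, :235]=0;m[:,320:]=0;m[:260]=0;m[305:]=0
v,u=np.nonzero(m);print(len(u),u.min(),u.max(),v.min(),v.max())
e=np.array([[x,v[u==x].max()] for x in np.unique(u)]);print(e[::6].tolist())
P=ray(s,e,.037)[:,:2]*1000;l=cv2.fitLine(P[3:-3].astype(np.float32),cv2.DIST_HUBER,0,.01,.01).ravel();print("\nupper edge line",l,np.degrees(np.arctan2(l[1],l[0])),P[[0,-1]].round(1),P[[0,-1]].mean(0))
st=r.state();d=rot(np.radians(17.5))@[30,0];g=np.array([499,184.5])+d;print(g,go(st,[g[0]/1e3,g[1]/1e3,.011],107.5))
```

```text
[[56, 28, 24], [55, 36, 32], [54, 34, 31], [49, 48, 43]] [42, 15, 10]
787 243 311 269 298
[[243, 293], [249, 290], [255, 294], [261, 294], [267, 295], [273, 295], [279, 296], [285, 296], [291, 297], [297, 297], [303, 298], [309, 298]]

upper edge line [ 2.0462354e-01 -9.7884077e-01  6.1040784e+02  2.1193776e+02] -78.192535 [[616.  186.7]
 [598.6 246.8]] [607.31433231 216.7604807 ]
[527.61150852 193.52117399] (array([ 0.27, 19.55, -1.46]), array([-0.   , -0.007, -0.001]))
```

drive_tool --deltas "6 0.1 2 -0.3 0 0 0;5 0.1 3.5 -0.6 0 0 0;5 0.07 3.5 -0.56 0 0 0;5 0 3.5 0 0 0 0;5 0 3 0 0 0 0"

```text
time: 6.78
tcp_pos: [0.5275, 0.1924, 0.0496]
ee_rot: [-0.421, -0.568, 0.569, 0.421]
ft_force: [-0.0, 0.1, -1.2]
finger_gap: 0.0499
```

drive_tool --deltas "5 0 2 0 0 0 0;5 0 1 0 0 0 0;5 0 0.5 0 0 0 0;5 0 0.3 0 0 0 0;5 0 0 0 0 0 0"

```text
time: 7.2
tcp_pos: [0.5289, 0.194, 0.0142]
ee_rot: [0.421, 0.569, -0.568, -0.42]
ft_force: [-0.1, 0.5, 0.3]
finger_gap: 0.0506
```

drive_tool --deltas "5 0 0 0 0 0 0;5 0 0 0 0 0 0"

```text
time: 7.37
tcp_pos: [0.5294, 0.1947, 0.015]
ee_rot: [0.421, 0.57, -0.568, -0.419]
ft_force: [-0.1, -0.1, -0.2]
finger_gap: 0.0502
```

drive_tool --deltas "5 0 0.3 0 0 0 0;3 0 0 0 0 0 0;1 0 0 0 0 0 0;1 0 0 0 0 0 0;1 0 0 0 0 0 0"

```text
time: 7.78
tcp_pos: [0.5281, 0.1946, 0.0107]
ee_rot: [0.42, 0.569, -0.569, -0.42]
ft_force: [-0.7, -0.3, 3.8]
finger_gap: 0.0146
```

drive_tool --deltas "1 0 0 0 0 0 0;1 0 0 0 0 0 0;1 0 0 0 0 0 0;1 0 0 0 0 0 0"

```text
time: 8.12
tcp_pos: [0.5281, 0.1945, 0.0107]
ee_rot: [0.42, 0.569, -0.569, -0.42]
ft_force: [-1.5, -0.6, 3.9]
finger_gap: 0.0144
```

```bash
cat >> h.py <<'E'
YG=np.radians(11.7); PORT=np.array([602.,215.5])
E
cat > way.py <<'E'
# waypoints of bracket origin (guard mm, deg) -> successive deltas in tool axes (tool x = bracket +y, tool z = bracket -x)
from h import *
from plan import clear
from plant import r
import sys
st=r.state(); p=st["tcp_pos"][:2]*1000; th=tool(st)[1]-90; off=float(sys.argv[1]) # bracket yaw minus (jaw yaw-90)
print("tcp",st["tcp_pos"],"yaw",th,"gap",st["finger_gap"],st["time"])
W=eval(sys.argv[2]); g=float(sys.argv[3])
b=th+off-np.degrees(YG); o=rot(-YG)@(p-PORT)+rot(np.radians(b))@[g,0]; print("now origin guard",o.round(1),round(b,1))
cur=(*o,b); 
def tcp(c): return PORT+rot(YG)@(np.array(c[:2])-rot(np.radians(c[2]))@[g,0])
a=th
for w in W:
    d=tcp(w)-tcp(cur); c=rot(-np.radians(a))@d/10  # in bracket-like axes: x,y -> tool z=-x, tool x=+y
    mc=min(clear(*(np.array(cur[:2])*(1-f)+np.array(w[:2])*f),np.radians(cur[2]*(1-f)+w[2]*f)) for f in np.linspace(0,1,5))
    print(w,"dx %.2f dz %.2f turn %.3f"%(c[1],-c[0],-np.radians(w[2]-cur[2])),"clear %.1f"%mc, "tcp",tcp(w).round(0))
    a+=w[2]-cur[2]; cur=w
E
python3 way.py 0 "[(44,2,3),(40,0,0),(36,0,-4),(30,-2,-8),(25,-4,-13),(21,-4,-19),(16,-4,-25),(12,-4,-31),(8,-4,-37),(4,-4,-43),(0,-4,-49),(-3,-5,-55),(-6,-6,-60),(-12,-8,-65),(-20,-8,-70),(-30,-8,-75),(-44,-8,-80),(-60,-8,-84),(-80,-8,-84),(-100,-8,-84),(-120,-8,-84)]" 118
```

```text
tcp [0.52813933 0.19453643 0.01065338] yaw 17.1466784097194 gap 0.014405826381071839 8.1167
now origin guard [40.9  5.7] 5.4
(44, 2, 3) dx 0.11 dz -0.29 turn 0.043 clear 14.7 tcp [531. 196.]
(40, 0, 0) dx 0.44 dz 0.39 turn 0.052 clear 16.7 tcp [526. 200.]
(36, 0, -4) dx 0.82 dz 0.37 turn 0.070 clear 14.4 tcp [520. 207.]
(30, -2, -8) dx 0.58 dz 0.56 turn 0.070 clear 14.4 tcp [514. 212.]
(25, -4, -13) dx 0.76 dz 0.42 turn 0.087 clear 14.5 tcp [509. 219.]
(21, -4, -19) dx 1.14 dz 0.33 turn 0.105 clear 12.6 tcp [506. 231.]
(16, -4, -25) dx 1.07 dz 0.41 turn 0.105 clear 11.6 tcp [504. 242.]
(12, -4, -31) dx 1.06 dz 0.30 turn 0.105 clear 10.7 tcp [503. 253.]
(8, -4, -37) dx 1.03 dz 0.28 turn 0.105 clear 10.4 tcp [504. 264.]
(4, -4, -43) dx 0.99 dz 0.25 turn 0.105 clear 9.7 tcp [506. 274.]
(0, -4, -49) dx 0.96 dz 0.23 turn 0.105 clear 9.7 tcp [509. 283.]
(-3, -5, -55) dx 0.94 dz 0.06 turn 0.105 clear 9.7 tcp [514. 291.]
(-6, -6, -60) dx 0.73 dz 0.05 turn 0.087 clear 10.2 tcp [519. 297.]
(-12, -8, -65) dx 0.41 dz 0.08 turn 0.087 clear 11.5 tcp [521. 300.]
(-20, -8, -70) dx 0.30 dz 0.29 turn 0.087 clear 12.5 tcp [522. 304.]
(-30, -8, -75) dx 0.09 dz 0.30 turn 0.087 clear 14.2 tcp [521. 307.]
(-44, -8, -80) dx -0.32 dz 0.32 turn 0.087 clear 14.4 tcp [517. 308.]
(-60, -8, -84) dx -0.75 dz 0.25 turn 0.070 clear 15.2 tcp [509. 308.]
(-80, -8, -84) dx -1.99 dz 0.21 turn -0.000 clear 15.2 tcp [489. 304.]
(-100, -8, -84) dx -1.99 dz 0.21 turn -0.000 clear 16.2 tcp [470. 300.]
(-120, -8, -84) dx -1.99 dz 0.21 turn -0.000 clear 23.0 tcp [450. 296.]
```

drive_tool --deltas "1 0 -0.4 0 0 0 0;1 0.5 0 0.1 0 0.09 0;1 0.8 0 0.4 0 0.07 0;1 0.6 0 0.55 0 0.07 0;1 0.75 0 0.4 0 0.085 0"

```text
time: 8.53
tcp_pos: [0.5073, 0.218, 0.0132]
ee_rot: [-0.504, -0.494, 0.496, 0.506]
ft_force: [-0.8, -0.3, -2.3]
finger_gap: 0.0145
```

drive_tool --deltas "1 0 0 0 0 0 0;1 0 0 0 0 0 0"

```text
time: 8.7
tcp_pos: [0.508, 0.2183, 0.0135]
ee_rot: [-0.503, -0.496, 0.497, 0.503]
ft_force: [0.1, -0.9, -1.6]
finger_gap: 0.0143
```

```bash
python3 way.py 0 "[(21,-4,-19),(16,-4,-25),(12,-4,-31),(8,-4,-37),(4,-4,-43),(0,-4,-49)]" 118
python3 - <<'E'
from h import *
from plant import r,vision
print(r.state()["ft_force"],r.state()["torque"])
s=vision.snapshot("wrist");cv2.imwrite("pics/wrist3.png",s["img"][:,:,::-1])
E
```

```text
tcp [0.50803497 0.21829995 0.01347348] yaw -0.7301918579259734 gap 0.014317466509300136 8.7
now origin guard [23.8 -3.6] -12.4
(21, -4, -19) dx 1.25 dz 0.19 turn 0.115 clear 12.6 tcp [506. 231.]
(16, -4, -25) dx 1.07 dz 0.41 turn 0.105 clear 11.6 tcp [504. 242.]
(12, -4, -31) dx 1.06 dz 0.30 turn 0.105 clear 10.7 tcp [503. 253.]
(8, -4, -37) dx 1.03 dz 0.28 turn 0.105 clear 10.4 tcp [504. 264.]
(4, -4, -43) dx 0.99 dz 0.25 turn 0.105 clear 9.7 tcp [506. 274.]
(0, -4, -49) dx 0.96 dz 0.23 turn 0.105 clear 9.7 tcp [509. 283.]
[ 0.06627511 -0.93975965 -1.63404588] [-0.04421897  0.12449883  0.02796398]
```

View pics/wrist3.png

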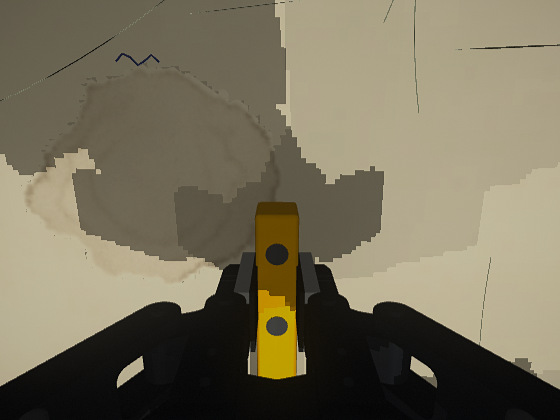

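The wrist view shows the bar held square between the pads, with its end at (277,205). I'll carry on with the swing.

drive_tool --deltas "1 1.2 0 0.2 0 0.11 0;1 1.05 0 0.4 0 0.105 0;1 1.05 0 0.3 0 0.105 0;1 1 0 0.3 0 0.105 0"

```text
time: 9.08
tcp_pos: [0.5046, 0.2626, 0.014]
ee_rot: [-0.598, -0.377, 0.378, 0.598]
ft_force: [0.9, 0.8, -2.2]
finger_gap: 0.0145
```

drive_tool --deltas "1 0 0 0 0 0 0;1 0 0 0 0 0 0"

```text
time: 9.25
tcp_pos: [0.5049, 0.2625, 0.0142]
ee_rot: [0.597, 0.38, -0.38, -0.596]
ft_force: [0.2, -0.5, -1.9]
finger_gap: 0.0146
```

```bash
python3 way.py 0 "[(4,-4,-43),(0,-4,-49),(-3,-5,-55),(-6,-6,-60),(-12,-8,-65),(-20,-8,-70),(-30,-8,-75),(-44,-8,-80),(-60,-8,-84)]" 118
python3 - <<'E'
from h import *
from plant import r,vision
print(r.state()["ft_force"],r.state()["torque"])
s=vision.snapshot("top");pickle.dump(s,open("top1.pkl","wb"));t=vision.snapshot("scene")
a=np.hstack([cv2.resize(s["img"][140:240,170:270],(400,400),interpolation=3),cv2.resize(t["img"][130:230,210:310],(400,400),interpolation=3)]);cv2.imwrite("pics/mid.png",a[:,:,::-1])
E
```

```text
tcp [0.50485869 0.26246585 0.01418322] yaw -25.021920854425275 gap 0.014617871137739234 9.25
now origin guard [ 9.  -4.9] -36.7
(4, -4, -43) dx 1.06 dz 0.38 turn 0.110 clear 9.5 tcp [506. 274.]
(0, -4, -49) dx 0.96 dz 0.23 turn 0.105 clear 9.7 tcp [509. 283.]
(-3, -5, -55) dx 0.94 dz 0.06 turn 0.105 clear 9.7 tcp [514. 291.]
(-6, -6, -60) dx 0.73 dz 0.05 turn 0.087 clear 10.2 tcp [519. 297.]
(-12, -8, -65) dx 0.41 dz 0.08 turn 0.087 clear 11.5 tcp [521. 300.]
(-20, -8, -70) dx 0.30 dz 0.29 turn 0.087 clear 12.5 tcp [522. 304.]
(-30, -8, -75) dx 0.09 dz 0.30 turn 0.087 clear 14.2 tcp [521. 307.]
(-44, -8, -80) dx -0.32 dz 0.32 turn 0.087 clear 14.4 tcp [517. 308.]
(-60, -8, -84) dx -0.75 dz 0.25 turn 0.070 clear 15.2 tcp [509. 308.]
[ 0.205364   -0.53976709 -1.86357168] [ 0.07035144  0.18063261 -0.01661009]
```

View pics/mid.png

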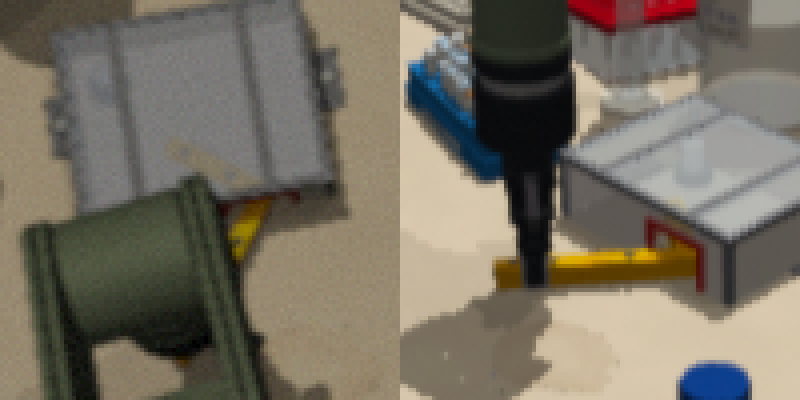

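The picture shows the arm mid-port (left half at (255,205)), the short arm ghosted under the roof and no contact force. I continue threading.

drive_tool --deltas "1 1.05 0 0.35 0 0.11 0;1 0.95 0 0.25 0 0.105 0;1 0.95 0 0.05 0 0.105 0;1 0.75 0 0.05 0 0.085 0"

```text
time: 9.68
tcp_pos: [0.5192, 0.2964, 0.0142]
ee_rot: [-0.662, -0.25, 0.25, 0.662]
ft_force: [-0.2, 0.8, -2.5]
finger_gap: 0.0145
```

drive_tool --deltas "1 0 0 0 0 0 0;1 0 0 0 0 0 0"

```text
time: 9.85
tcp_pos: [0.5192, 0.2961, 0.0142]
ee_rot: [0.661, 0.252, -0.252, -0.661]
ft_force: [-0.1, -0.6, -3.2]
finger_gap: 0.015
```

```bash
python3 way.py 0 "[(-12,-8,-65),(-20,-8,-70),(-30,-8,-75),(-44,-8,-80),(-60,-8,-84),(-80,-8,-84),(-100,-8,-84),(-120,-8,-84),(-130,-8,-84)]" 118;  python3 - <<'E'
from plant import r
print(r.state()["ft_force"],r.state()["torque"],r.state()["joint_positions"])
E
```

```text
tcp [0.5191612  0.29605951 0.01423522] yaw -48.29034834280421 gap 0.014970966375352682 9.85
now origin guard [-5.8 -6.5] -60.0
(-12, -8, -65) dx 0.42 dz 0.14 turn 0.087 clear 10.9 tcp [521. 300.]
(-20, -8, -70) dx 0.30 dz 0.29 turn 0.087 clear 12.5 tcp [522. 304.]
(-30, -8, -75) dx 0.09 dz 0.30 turn 0.087 clear 14.2 tcp [521. 307.]
(-44, -8, -80) dx -0.32 dz 0.32 turn 0.087 clear 14.4 tcp [517. 308.]
(-60, -8, -84) dx -0.75 dz 0.25 turn 0.070 clear 15.2 tcp [509. 308.]
(-80, -8, -84) dx -1.99 dz 0.21 turn -0.000 clear 15.2 tcp [489. 304.]
(-100, -8, -84) dx -1.99 dz 0.21 turn -0.000 clear 16.2 tcp [470. 300.]
(-120, -8, -84) dx -1.99 dz 0.21 turn -0.000 clear 23.0 tcp [450. 296.]
(-130, -8, -84) dx -0.99 dz 0.10 turn -0.000 clear 39.0 tcp [440. 294.]
[-0.14291174 -0.56482929 -3.18090198] [ 0.06499025  0.05277692 -0.01977722] [ 3.73645941e-01  5.22880975e-01  1.63384409e+00 -2.64853672e-04
  9.85005999e-01 -3.54178385e-01]
```

drive_tool --deltas "1 0.4 0 0.15 0 0.087 0;1 0.3 0 0.3 0 0.087 0;1 0.1 0 0.3 0 0.087 0;1 -0.3 0 0.3 0 0.087 0;1 -0.75 0 0.25 0 0.07 0"

```text
time: 10.27
tcp_pos: [0.5095, 0.308, 0.0144]
ee_rot: [-0.699, -0.108, 0.107, 0.699]
ft_force: [1.0, 0.4, -2.6]
finger_gap: 0.0145
```

drive_tool --deltas "1 -2 0 0.2 0 0 0;1 -2 0 0.2 0 0 0;1 -2 0 0.2 0 0 0;1 -2 0 0.2 0 0 0;1 -0.5 0 0 0 0 0"

```text
time: 10.68
tcp_pos: [0.4209, 0.2886, 0.0132]
ee_rot: [0.699, 0.107, -0.111, -0.698]
ft_force: [-0.2, -0.4, -2.1]
finger_gap: 0.0143
```

drive_tool --deltas "1 0 0 0 0 0 0;1 0 0.2 0 0 0 0;1 0 0.15 0 0 0 0;1 0 0 0 0 0 0"

```text
time: 11.02
tcp_pos: [0.4272, 0.2908, 0.011]
ee_rot: [-0.699, -0.109, 0.107, 0.699]
ft_force: [0.8, -0.2, -1.3]
finger_gap: 0.0144
```

```bash
python3 way.py 0 "[(-145,-8,-84)]" 118;  python3 - <<'E'
from plant import r
print(r.state()["ft_force"],r.state()["torque"],r.state()["joint_positions"])
E
```

```text
tcp [0.42717723 0.29078554 0.0109568 ] yaw -72.40376254795964 gap 0.014387671275047547 11.0167
now origin guard [-143.8   -8.2] -84.1
(-145, -8, -84) dx -0.14 dz 0.03 turn -0.002 clear 61.0 tcp [426. 291.]
[ 0.79422448 -0.16309876 -1.27707534] [0.07066527 0.02133932 0.02281826] [ 4.30218940e-01  3.95580333e-01  1.84402607e+00 -3.11525641e-04
  9.00110610e-01  1.23300063e-01]
```

drive_tool --deltas "1.5 0 0.05 0 0 0 0;4 0 0 0 0 0 0;5 0 0 0 0 0 0;5 0 0 0 0 0 0;5 0 0 0 0 0 0"

```text
time: 11.43
tcp_pos: [0.4258, 0.2907, 0.0105]
ee_rot: [-0.699, -0.108, 0.108, 0.699]
ft_force: [0.3, 0.3, 0.4]
finger_gap: 0.0501
```

drive_tool --deltas "5 0 -1.5 0 0 0 0;5 0 -3 0 0 0 0;6 0 -3 0 0 0 0;6 0 -3 0 0 0 0;6 0 -3 0 0 0 0"

```text
time: 11.85
tcp_pos: [0.4252, 0.2904, 0.1466]
ee_rot: [0.699, 0.108, -0.108, -0.699]
ft_force: [1.1, 0.2, -0.0]
finger_gap: 0.0598
```

drive_tool --deltas "6 1.3 -1.5 -2.9 0 0 0;6 1.3 -1 -2.9 0 0 0;6 1.2 0 -2.9 0 0 0;6 1.2 0 -2.9 0 0 0;6 0 0 0 0 0.112 0"

```text
time: 12.27
tcp_pos: [0.5121, 0.1912, 0.1714]
ee_rot: [0.705, 0.068, -0.065, -0.703]
ft_force: [-0.5, -0.2, -0.8]
finger_gap: 0.0602
```

drive_tool --deltas "6 0 0 0 0 0.112 0;6 0 0 0 0 0.112 0;6 0 0 0 0 0.112 0;6 0 0 0 0 0.112 0;6 0 0 0 0 0.112 0"

```text
time: 12.68
tcp_pos: [0.5081, 0.195, 0.1703]
ee_rot: [0.695, -0.13, 0.13, -0.695]
ft_force: [0.3, 0.1, 0.4]
finger_gap: 0.06
```

drive_tool --deltas "6 0 0 0 0 0.112 0;6 0 0 0 0 0.112 0;6 0 0 0 0 0.112 0;6 0 0 0 0 0.112 0;6 0 0 0 0 0.112 0"

```text
time: 13.1
tcp_pos: [0.508, 0.1951, 0.1703]
ee_rot: [0.632, -0.317, 0.317, -0.632]
ft_force: [0.3, 0.2, 0.2]
finger_gap: 0.0603
```

drive_tool --deltas "6 0 0 0 0 0.112 0;6 0 0 0 0 0.112 0;6 0 0 0 0 0.112 0;6 0 0 0 0 0 0;6 0 0 0 0 0 0"

```text
time: 13.52
tcp_pos: [0.5081, 0.1951, 0.1703]
ee_rot: [0.572, -0.416, 0.416, -0.572]
ft_force: [-0.1, 1.0, -0.2]
finger_gap: 0.0602
```

Run:
```python
from h import *
from plant import r,vision
s=vision.snapshot("wrist");pickle.dump(s,open("wrist4.pkl","wb"));t=vision.snapshot("top");pickle.dump(t,open("top2.pkl","wb"))
st=r.state();print(st["tcp_pos"],tool(st)[1],st["time"],st["joint_positions"][5])
for q in (s,t):
    b=blob(mask(q,(18,110,80),(34,255,255)));P=ray(q,b,.02);print(len(b)); c=cv2.approxPolyDP((P[:,:2]*1000).astype(np.float32)[:,None],6,True);print(c[:,0].round(0).tolist())
a=np.hstack([cv2.resize(s["img"],(400,300)),cv2.resize(t["img"][130:280,150:350],(400,300),interpolation=3)]);cv2.imwrite("pics/laid.png",a[:,:,::-1])
```

```text
[0.50812924 0.19506536 0.17028497] -72.12317733015693 13.6167 1.4663208022978782
639
[[545.0, 196.0], [540.0, 210.0], [474.0, 189.0], [468.0, 206.0], [468.0, 187.0], [424.0, 322.0], [410.0, 318.0], [457.0, 169.0]]
104
[[515.0, 186.0], [505.0, 198.0], [468.0, 188.0], [439.0, 276.0], [423.0, 272.0], [453.0, 169.0]]
```

View pics/laid.png

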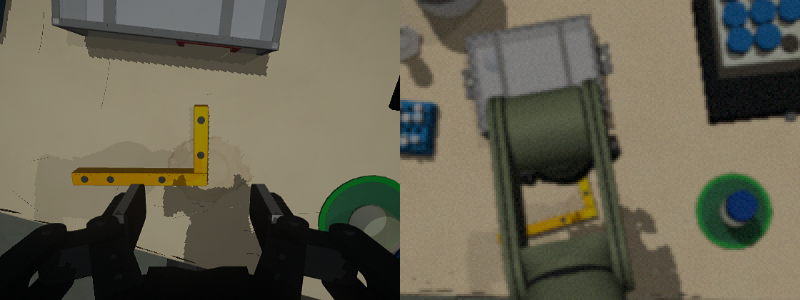

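The wrist view (left half) shows the bracket flat and free on the bench, elbow at (203,180) and short end at (201,107), with the bottle on the mat. I'll take it by the short arm.

drive_tool --deltas "6 0.1 2 0.25 0 0 0;6 0.1 3.5 0.3 0 0 0;5 0 3.5 0 0 0 0;5 0 3 0 0 0 0;5 0 2 0 0 0 0"

```text
time: 14.03
tcp_pos: [0.5119, 0.1943, 0.0271]
ee_rot: [0.573, -0.417, 0.415, -0.57]
ft_force: [-0.7, -0.1, 0.2]
finger_gap: 0.0497
```

drive_tool --deltas "5 0 1 0 0 0 0;5 0 0.6 0 0 0 0;5 0 0.3 0 0 0 0;5 0 0 0 0 0 0;5 0 0 0 0 0 0"

```text
time: 14.45
tcp_pos: [0.5155, 0.1952, 0.0127]
ee_rot: [-0.57, 0.416, -0.417, 0.572]
ft_force: [-0.3, -0.2, -0.2]
finger_gap: 0.0501
```

drive_tool --deltas "3 0 0 0 0 0 0;1 0 0 0 0 0 0;1 0 0 0 0 0 0;1 0 0 0 0 0 0;1 0 0 0 0 0 0"

```text
time: 14.87
tcp_pos: [0.5151, 0.1949, 0.0126]
ee_rot: [-0.571, 0.416, -0.417, 0.572]
ft_force: [-1.1, -1.1, 5.9]
finger_gap: 0.0145
```

drive_tool --deltas "1 0 0 0 0 0 0;1 0 0 0 0 0 0;1 0 0 0 0 0 0"

```text
time: 15.12
tcp_pos: [0.5151, 0.1949, 0.0126]
ee_rot: [-0.571, 0.416, -0.417, 0.572]
ft_force: [-1.1, -1.5, 6.8]
finger_gap: 0.0148
```

Run:
```python
from h import *
from plant import r
st=r.state();print(st["tcp_pos"],tool(st)[1],st["finger_gap"],st["time"],st["joint_positions"],st["ft_force"])
# cradle from first top image with rails
```

```text
[0.51514152 0.19494742 0.01261718] -72.23249870875514 0.014768265224997029 15.1167 [ 2.04786449e-01  4.47897068e-01  1.75816940e+00 -3.40600024e-04
  9.33321992e-01  1.46568325e+00] [-1.11532195 -1.50385484  6.82152085]
```

drive_tool --deltas "1 0 -1 0 0 0 0;1 0 -2.5 0 0 0 0;1 0 -3.5 0 0 0 0;1 0 -3.5 0 0 0 0;1 0 -2.5 0 0 0 0"

```text
time: 15.53
tcp_pos: [0.5146, 0.195, 0.1442]
ee_rot: [-0.571, 0.416, -0.417, 0.572]
ft_force: [1.6, 0.0, -2.1]
finger_gap: 0.0142
```

drive_tool --deltas "1 0 -1 0 0 0 0;1 1 0 -0.6 0 0 0;1 2 0 -1.2 0 0 0;1 3 0 -1.75 0 0 0;1 3 0 -1.75 0 0 0"

```text
time: 15.95
tcp_pos: [0.4882, 0.0917, 0.1485]
ee_rot: [0.573, -0.418, 0.415, -0.57]
ft_force: [0.5, -0.7, -2.4]
finger_gap: 0.0147
```

drive_tool --deltas "1 3 0 -1.75 0 0 0;1 3 0 -1.75 0 0 0;1 3 0 -1.75 0 0 0;1 3 0 -1.75 0 0 0;1 3 0 -1.75 0 0 0"

```text
time: 16.37
tcp_pos: [0.4501, -0.0778, 0.1485]
ee_rot: [0.572, -0.419, 0.415, -0.57]
ft_force: [0.9, -0.1, -2.3]
finger_gap: 0.0143
```

drive_tool --deltas "1 3 0 -1.75 0 0 0;1 3 0 -1.75 0 0 0;1 3 0 -1.75 0 0 0;1 2 0 -1.2 0 0 0;1 0 0 0 0 -0.06 0"

```text
time: 16.78
tcp_pos: [0.4226, -0.2047, 0.1489]
ee_rot: [0.583, -0.402, 0.4, -0.582]
ft_force: [-0.1, -0.0, -3.3]
finger_gap: 0.0145
```

drive_tool --deltas "1 0 0 0 0 -0.115 0;1 0 0 0 0 -0.115 0;1 0 0 0 0 -0.115 0;1 0 0 0 0 -0.115 0;1 0 0 0 0 -0.115 0"

```text
time: 17.2
tcp_pos: [0.4229, -0.2001, 0.1482]
ee_rot: [-0.673, 0.218, -0.214, 0.674]
ft_force: [0.3, 0.3, -2.0]
finger_gap: 0.014
```

drive_tool --deltas "1 0 0 0 0 -0.115 0;1 0 0 0 0 -0.115 0;1 0 0 0 0 -0.115 0;1 0 0 0 0 -0.115 0;1 0 0 0 0 -0.115 0"

```text
time: 17.62
tcp_pos: [0.4229, -0.1999, 0.1482]
ee_rot: [-0.706, 0.018, -0.014, 0.708]
ft_force: [-0.2, -0.7, -1.4]
finger_gap: 0.0145
```

drive_tool --deltas "1 0 0 0 0 -0.115 0;1 0 0 0 0 -0.115 0;1 0 0 0 0 -0.115 0;1 0 0 0 0 -0.115 0;1 0 0 0 0 -0.115 0"

```text
time: 18.03
tcp_pos: [0.4228, -0.1998, 0.1482]
ee_rot: [-0.681, -0.183, 0.186, 0.684]
ft_force: [-0.1, -0.3, -1.9]
finger_gap: 0.0141
```

drive_tool --deltas "1 0 0 0 0 -0.115 0;1 0 0 0 0 -0.115 0;1 0 0 0 0 -0.115 0;1 0 0 0 0 -0.115 0;1 0 0 0 0 -0.115 0"

```text
time: 18.45
tcp_pos: [0.4227, -0.1998, 0.1482]
ee_rot: [-0.6, -0.37, 0.372, 0.604]
ft_force: [0.8, -0.5, -1.7]
finger_gap: 0.0141
```

drive_tool --deltas "1 0 0 0 0 -0.115 0;1 0 0 0 0 -0.115 0;1 0 0 0 0 -0.115 0;1 0 0 0 0 -0.115 0;1 0 0 0 0 -0.06 0"

```text
time: 18.87
tcp_pos: [0.4227, -0.1998, 0.1481]
ee_rot: [-0.484, -0.513, 0.513, 0.489]
ft_force: [0.5, -0.4, -2.4]
finger_gap: 0.0144
```

drive_tool --deltas "1 0 0 0 0 0 0;1 0 0 0 0 0 0;1 0 0 0 0 0 0"

```text
time: 19.12
tcp_pos: [0.4241, -0.2005, 0.1497]
ee_rot: [-0.487, -0.511, 0.512, 0.489]
ft_force: [-0.4, 0.3, -1.2]
finger_gap: 0.0148
```

Run:
```python
from h import *
from plant import r,vision
s=vision.snapshot("wrist");pickle.dump(s,open("wrist5.pkl","wb"));t=vision.snapshot("top");pickle.dump(t,open("top3.pkl","wb"))
st=r.state();print(st["tcp_pos"],tool(st)[1],st["finger_gap"],st["time"],st["joint_positions"][5]);print(go(st,[.4282,-.2026,.0176],92.6))
z=st["tcp_pos"][2]-.0126+.02
b=blob(mask(s,(18,110,80),(34,255,255)));P=ray(s,b,z);c=cv2.approxPolyDP((P[:,:2]*1000).astype(np.float32)[:,None],5,True);print(c[:,0].round(0).tolist())
m=mask(s,(100,100,20),(130,255,255))
for c in cv2.findContours(m,0,1)[0]:
    if cv2.contourArea(c)>150:
        P=ray(s,c[:,0],.048);print(cv2.boundingRect(c),rect(P))
a=np.hstack([cv2.resize(s["img"],(400,300)),cv2.resize(t["img"][170:290,280:440],(400,300),interpolation=3)]);cv2.imwrite("pics/cradle.png",a[:,:,::-1])
```

```text
[ 0.4248398  -0.2007455   0.15049994] 92.70411309185911 0.014260021579161829 19.2167 -2.2438726639247477
(array([-0.21, 13.29, -0.34]), array([-0.001,  0.002,  0.001]))
[[389.0, -207.0], [462.0, -206.0], [460.0, -191.0], [394.0, -194.0]]
(69, 288, 148, 33) ((496.99200439453125, -293.88385009765625), (25.769874572753906, 107.88506317138672), 2.5307328701019287)
(485, 274, 75, 94) ((501.8636779785156, -15.610897064208984), (83.21177673339844, 53.0406494140625), 14.140432357788086)
(31, 246, 204, 74) ((465.82855224609375, -303.17529296875), (48.2555046081543, 152.0770263671875), 18.981082916259766)
```

View pics/cradle.png

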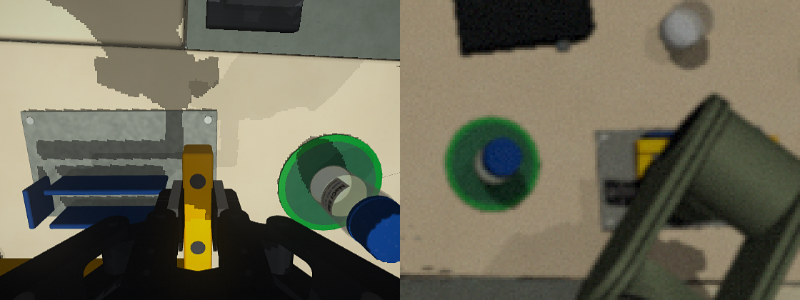

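Wrist view (left half): the plate corners are at (22,111) and (217,109), the near rail's top edge at y≈178, the short arm between the pads and the bottle on the mat. I check the cradle pose with these before lowering.

Run:
```python
from h import *
from plant import r
s=pickle.load(open("wrist5.pkl","rb"));C=np.array([488,-290.]);R=rot(np.radians(2.6))
print("plate corners",(ray(s,np.array([[22,111],[217,109]])*1.4,.005)*1000).round(0)[:,:2].tolist(),"pred",(C+np.array([[-95,-95],[-95,115.]])@R.T).round(0).tolist())
W=lambda x,y,z:np.r_[C+R@[x,y],z]/1000
L=[(-22,-60,45),(-22,60,45),(-22,-60,50),(-22,60,50),(-16,60,45),(16,-60,45),(16,60,45),(22,60,45)]
for l in L: print(l,(proj(s,W(*l))).round(0).tolist())
m=mask(s,(100,100,20),(130,255,255),(60,235,240,325))
for x in (80,120,160,200,220,228,232,236): 
    v=np.nonzero(m[:,x])[0]; print(x,[(int(g[0]),int(g[-1])) for g in np.split(v,np.nonzero(np.diff(v)>1)[0]+1) if len(g)])
u=np.nonzero(m[255:268].any(0))[0];print(u.min(),u.max())
```

```text
plate corners [[399.0, -388.0], [388.0, -181.0]] pred [[397.0, -389.0], [388.0, -179.0]]
(-22, -60, 45) [[60.0, 263.0]]
(-22, 60, 45) [[230.0, 263.0]]
(-22, -60, 50) [[56.0, 266.0]]
(-22, 60, 50) [[229.0, 266.0]]
(-16, 60, 45) [[230.0, 271.0]]
(16, -60, 45) [[68.0, 311.0]]
(16, 60, 45) [[232.0, 311.0]]
(22, 60, 45) [[232.0, 318.0]]
80 [(253, 272), (304, 319)]
120 [(246, 272), (288, 320)]
160 [(246, 272), (288, 301)]
200 [(246, 272), (288, 309)]
220 [(246, 271)]
228 [(246, 265)]
232 [(246, 259)]
236 []
60 233
```

drive_tool --deltas "1 -0.2 1 -0.4 0 0 0;1 0 2.5 0 0 0 0;1 0 2.5 0 0 0 0;1 0 1.5 0 0 0 0;1 0 0.5 0 0 0 0"

```text
time: 19.63
tcp_pos: [0.4274, -0.2012, 0.0678]
ee_rot: [-0.486, -0.512, 0.512, 0.49]
ft_force: [-0.1, 0.4, -2.0]
finger_gap: 0.0141
```

drive_tool --deltas "1 0 0 0 0 0 0;1 0 0 0 0 0 0;1 0 0 0 0 0 0"

```text
time: 19.88
tcp_pos: [0.4307, -0.2036, 0.0724]
ee_rot: [0.489, 0.512, -0.512, -0.487]
ft_force: [0.1, 0.6, -2.3]
finger_gap: 0.0141
```

Run:
```python
from h import *
from plant import r,vision
st=r.state();print(st["tcp_pos"],tool(st)[1],st["ft_force"]);print(go(st,[.429,-.2026,.0176],92.6))
t=vision.snapshot("scene");pickle.dump(t,open("scene3.pkl","wb"))
cv2.imwrite("pics/sc3.png",cv2.resize(t["img"][240:380,280:420],(560,560),interpolation=3)[:,:,::-1])
```

```text
[ 0.43073186 -0.20360755  0.0724056 ] 92.75657921883696 [ 0.07194608  0.55431615 -2.27769291]
(array([0.12, 5.48, 0.18]), array([ 0.002,  0.003, -0.002]))
```

View pics/sc3.png

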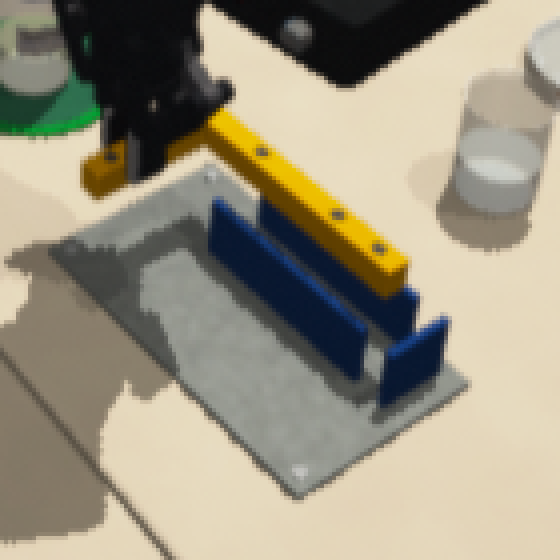

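The view shows the long arm level above the channel, with its end at about (397,274) in the crop. I check that point against the channel line.

Run:
```python
from h import *
s=pickle.load(open("scene3.pkl","rb"));C=np.array([488,-290.]);R=rot(np.radians(2.6))
for p in [(397,274),(386,283),(408,264),(205,140),(217,108)]:
    w=ray(s,np.array(p)/4+[280,240],.080)[0,:2]*1000; print(p,w.round(0),"cradle",(R.T@(w-C)).round(0))
b=blob(mask(s,(18,110,120),(34,255,255),(320,255,390,320)));P=(ray(s,b,.080)[:,:2]*1000-C)@R
for lo in range(-60,90,25):
    k=(P[:,1]>lo)&(P[:,1]<lo+25);print(lo,P[k,0].min().round(1),P[k,0].max().round(1)) if k.any() else 0
```

```text
(397, 274) [ 487. -356.] cradle [ -4. -66.]
(386, 283) [ 478. -358.] cradle [-13. -67.]
(408, 264) [ 496. -354.] cradle [  5. -64.]
(205, 140) [ 467. -224.] cradle [-18.  67.]
(217, 108) [ 489. -206.] cradle [ 5. 83.]
-60 -9.2 8.5
-35 -9.3 8.3
-10 -9.3 8.3
15 -9.4 8.1
40 -9.9 8.2
65 -9.2 7.8
```

drive_tool --deltas "1 0.3 1 0 0 0 0;1 0 1.2 0 0 0 0;1 0 1.2 0 0 0 0;1 0 0.8 0 0 0 0;1 0 0.5 0 0 0 0"

```text
time: 20.35
tcp_pos: [0.429, -0.1993, 0.0233]
ee_rot: [-0.487, -0.512, 0.512, 0.488]
ft_force: [-0.6, -0.1, -2.1]
finger_gap: 0.0142
```

drive_tool --deltas "1 0 0 0 0 0 0;1 0 0 0 0 0 0;1 0 0 0 0 0 0"

```text
time: 20.6
tcp_pos: [0.43, -0.2002, 0.0248]
ee_rot: [0.488, 0.512, -0.512, -0.487]
ft_force: [0.9, -0.7, -2.7]
finger_gap: 0.0146
```

drive_tool --deltas "1 0 0.4 0 0 0 0;1 0 0.2 0 0 0 0;1 0 0.1 0 0 0 0;1 0 0 0 0 0 0;1 0 0 0 0 0 0"

```text
time: 21.02
tcp_pos: [0.4296, -0.1999, 0.0176]
ee_rot: [-0.488, -0.512, 0.512, 0.488]
ft_force: [-2.4, 1.0, 1.2]
finger_gap: 0.0143
```

drive_tool --deltas "1 0 0.1 0 0 0 0;1 0 0 0 0 0 0"

```text
time: 21.18
tcp_pos: [0.4296, -0.1999, 0.0176]
ee_rot: [-0.488, -0.512, 0.512, 0.488]
ft_force: [-4.6, 3.1, 11.1]
finger_gap: 0.0145
```

drive_tool --deltas "1 0 -0.05 0 0 0 0;3 0 0 0 0 0 0;4.5 0 0 0 0 0 0;4.5 0 0 0 0 0 0;4.5 0 0 0 0 0 0"

```text
time: 21.6
tcp_pos: [0.4297, -0.2, 0.0168]
ee_rot: [0.488, 0.512, -0.512, -0.488]
ft_force: [0.2, 0.2, -0.3]
finger_gap: 0.0447
```

drive_tool --deltas "4.5 0 -1 0 0 0 0;4.5 0 -2.5 0 0 0 0;4.5 0 -3 0 0 0 0;4.5 0 -3 0 0 0 0;4.5 0 -3 0 0 0 0"

```text
time: 22.02
tcp_pos: [0.4292, -0.1997, 0.1436]
ee_rot: [0.488, 0.512, -0.512, -0.488]
ft_force: [0.9, -0.7, 0.4]
finger_gap: 0.0451
```

drive_tool --deltas "4.5 0 -2.5 0 0 0 0;4.5 1.5 -2.5 1 0 0 0;4.5 3 -1 1 0 0 0;4.5 3 0 1 0 0 0;4.5 3 0 1 0 0 0"

```text
time: 22.43
tcp_pos: [0.3847, -0.0964, 0.2037]
ee_rot: [0.489, 0.512, -0.511, -0.487]
ft_force: [-0.1, -0.3, -0.4]
finger_gap: 0.0448
```

drive_tool --deltas "4.5 3 0 1 0 0 0;4.5 3 0 1 0 0 0;4.5 3 0 1 0 0 0;4.5 2 0 0 0 0 0;4.5 0 0 0 0 0 0"

```text
time: 22.85
tcp_pos: [0.348, 0.0144, 0.2021]
ee_rot: [0.487, 0.513, -0.512, -0.487]
ft_force: [-0.3, 0.6, 0.5]
finger_gap: 0.0449
```

drive_tool --deltas "4.5 0 0 0 0 0 0;4.5 0 0 0 0 0 0"

```text
time: 23.02
tcp_pos: [0.3495, 0.0112, 0.2023]
ee_rot: [0.488, 0.512, -0.512, -0.487]
ft_force: [0.4, -0.7, 0.0]
finger_gap: 0.0449
```

Run:
```python
from h import *
from plant import r,vision
st=r.state();print(st["tcp_pos"],st["ft_force"],st["qd"].round(3),st["time"])
s=vision.snapshot("scene");t=vision.snapshot("top")
C=np.array([488,-290.]);R=rot(np.radians(2.6))
for q,roi in ((s,(300,260,410,360)),(t,(350,200,440,270))):
    b=blob(mask(q,(18,110,100),(34,255,255),roi));P=(ray(q,b,.025)[:,:2]*1000-C)@R;print(P.min(0),P.max(0),cv2.approxPolyDP(P.astype(np.float32)[:,None],6,True)[:,0].round(0).tolist())
a=np.hstack([cv2.resize(s["img"][140:380,210:420],(394,450),interpolation=3),cv2.resize(t["img"][130:290,150:290+150],(406,224),interpolation=3).__array__() if 0 else cv2.copyMakeBorder(cv2.resize(t["img"][120:280,150:440],(406,224),interpolation=3),0,226,0,0,cv2.BORDER_CONSTANT)])
cv2.imwrite("pics/end.png",a[:,:,::-1])
```

```text
[0.34951955 0.01118019 0.20231186] [ 0.41996343 -0.66712723  0.04626781] [-0.023  0.014 -0.007  0.003 -0.002  0.002] 23.0167
[-87.39302171 -59.62130267] [  8.32746595 100.03437826] [[-80.0, 99.0], [-87.0, 89.0], [-82.0, 81.0], [-13.0, 83.0], [-0.0, 70.0], [3.0, -41.0], [-7.0, -57.0], [4.0, -58.0], [8.0, 97.0]]
[-84.60926682 -57.30431862] [  7.63701272 101.87019089] [[-81.0, 100.0], [-82.0, 84.0], [-8.0, 83.0], [-8.0, -53.0], [1.0, -57.0], [5.0, 101.0]]
```

View pics/end.png

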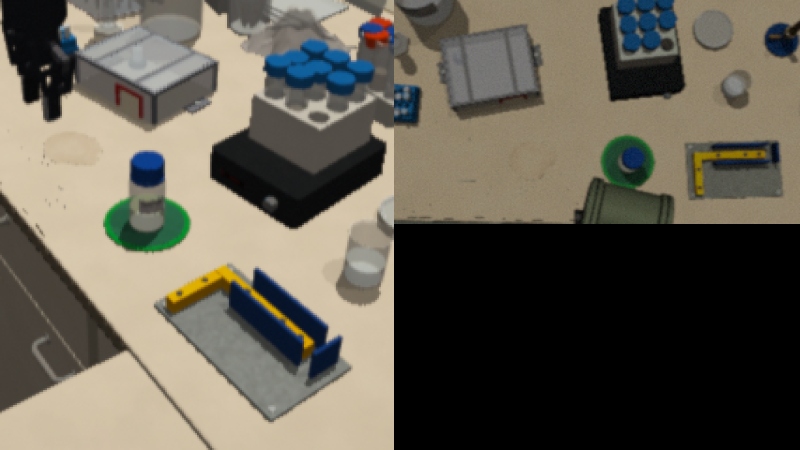

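The final view shows the bottle upright on the mat at (147,190). The bracket lies in the channel with its short arm on the plate at (200,288), and the guard is empty and in place. Measured in the cradle frame, the origin is at about (0, 91) and the long end at y ≈ -58, so I'm handing in.

```bash
python3 -c "
from plant import r
print(r.hand_in())"
```

```text
the job is handed in; nothing more can be done
None
```

The job is done and handed in at about 23 s of the 69 s allowed; `hand_in` gives no verdict.

- **Bottle:** I gripped it and stood it on the green mat. It is upright in the final pictures. It touched down slightly hard, with a brief wrist force of about 28 N.
- **Threading:** I took the bracket by its long arm, about 118 mm from the elbow, and lifted it about 4 mm. I swung it out through the port on a path planned for about 9 mm clearance. Side forces read about 1 N or less at every reading along the way, so there was no sign of contact with the guard. I then laid it flat on the bench and let go.
- **Cradle:** I took it again by the short arm, lowered it in and released it. The last check from two cameras puts its origin at about x 0, y 91 mm in the cradle frame (ideal 0, 90). The long end is at y ≈ -58 mm, the long arm is centred in the channel, and the short arm lies on the plate.
- **Surroundings:** In the final pictures the guard and beaker look unmoved, judged by eye. The tube rack is only partly visible there, and I did not measure either bystander. The gripper is clear of everything.

**Disagreement:** the first estimates of the port position differed by about 5 mm between views. The closer wrist view reduced this, and the port clearance covered the rest. The bracket's hold point on the short arm was uncertain by about 3 mm, so I checked it with the scene camera before lowering.

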